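Pop the photometer's sample port

TASK

Open the sample port of the bench photometer, ready for the next vial: with the fingertips press the ribbed front edge of its hatch down once, until the push-push latch lets go, then take the fingers away so that the hatch swings up by itself, and wait clear of it until you have seen that it stays fully open. Press it only once and never hold, carry or push back the open hatch; do not press the screwed-down lamp cover beside it, and leave the things standing around where they are.

Things in the scene. Friction and masses are not known exactly. Their poses are not given: they have to be found in the camera images.
- photometer: Bench photometer, fixed to the bench: off-white casing 260 mm deep (x) by 280 mm wide (y), flat deck 95 mm above the bench; origin at the centre of its underside. Own -x is its front: a sloped panel with dark display and grey keys, falling from 95 mm (x = -55 mm) to 52 mm high (x = -130 mm). The hatch is on the right half of the deck (own y = -55 mm), the lamp cover on the left half.
- hatch: Sample-port hatch: mid-grey plastic plate 89 mm deep, 84 mm wide, 12 mm thick; shut, its top is 9 mm above the deck (104 mm above the bench). Origin on the hinge line at its rear edge, half-way across; when shut its axes are the photometer's: it reaches from own x = -1 to -90 mm, top face at own z = 7 mm. The front edge swings up; a push-push latch holds it there.
- hatch_angle (a joint): Hatch angle, rad: about 0 shut and latched, negative pressed in (stop at -0.075, 5.4 mm at the pressing point), positive open (full 1.35, nearly upright). The latch lets go past about -0.04 (3 mm, about 4 N at the pressing point); about 6 N reaches the stop. Released, it swings up to full in under 2 s by a damped spring (below 2 N at the edge). Pressed fully down again, it latches again.
- hatch_press (a point): Pressing point on the hatch: centre of the five fine cross ribs on the top face, 18 mm behind its front edge, 72 mm in front of the hinge line, half-way across; moves with the hatch. Own z is the outward normal of the top face (up while shut), own -x points to the front edge.
- lamp_cover: Lamp cover on the left half of the deck, not to be pressed: fixed mid-grey plate 60 mm deep, 70 mm wide, 9 mm high, with one large slotted steel screw in the middle and no ribs at its edge; origin at the centre of its underside on the deck.
- light_cap: Loose black light-shield cap, 34 mm across, 28 mm high, standing on the deck in front of the lamp cover; origin at the centre of its underside. Leave it alone.
- sample_bottle: Loose white wide-mouth sample bottle with lid and paper label, 60 mm across, 105 mm high, standing on the bench beside the photometer; origin at the centre of its underside. Leave it alone.
- bowl: Loose greenish ceramic bowl, 116 mm across, 40 mm high, standing on the bench beside the photometer; origin at the centre of its underside. Leave it alone.
- iron_find: Loose encrusted iron find on a white foam block 85 by 70 by 22 mm, about 50 mm high in all, on the bench beside the photometer; origin at the centre of its underside. Leave it alone.

How it is judged:
By the outcome, as a careful person would: the job done as asked, in the order asked, and still so for the second after the job is handed in, with the robot touching nothing.
It also fails if it takes over 32 s, if anything falls off the work surface, if the arm or the gripper's body presses on something with over 40 N, if the wrist force passes 120 N, or if a joint passes its speed limit or range.

ROBOT

A 6-joint arm with a two-finger parallel gripper is mounted at the origin on the work surface. World frame = base frame: x ahead of the robot, y to its left, z up, the work surface at z = 0. Lengths are in m, angles in rad, forces in N, time in s.
With the tool pointing down it reaches from about 0.275 to 0.825 m from the base axis. Payload 4.9 kg.
Tool frame: the origin (TCP) lies midway between the tips of the shut fingers; the grasp point (between the pads) lies 19 mm behind it (grip_point_offset is the distance from the TCP to the grasp point, in m); z points along the fingers, x is the direction in which the jaws open and shut, and the axes are right-handed (so a half turn about z gives the same grasp; the last joint's range is limited). The gripper opens to 85 mm and grips with 20 to 120 N. Pads are 22 mm wide; open, the fingers measure 114 mm over their backs; the gripper's body (76 mm by 85 mm) begins 54 mm behind the grasp point. The pads swing forward as they close: fully open they stand 13 mm farther back than shut.
Start: joints at [1.147, 0.326, -0.193, 1.052, 0, 1.437], TCP at [0.157, 0.527, 0.231] pointing down, gripper open.
Joint ranges: [-2.65, 2.65], [-0.97, 1.79], [-1.3, 1.35], [-1.93, 2.1], [-1.47, 1.37], [-3.14, 3.14]. Speed limits (rad/s): [2.57, 2.57, 3.14, 3.14, 3.14, 3.14].

INTERFACE

Orientations are given as a rotation vector (axis times angle).
In Python, from cell import * gives the robot as it stands. Calls block until the motion is done:
- movep(position, orientation): joint-space move of the TCP to a pose.
- move_l(position, velocity=0.15, rot=None, until_force=None): straight line of the TCP; rot=None keeps the orientation; velocity is the mean speed in m/s. With until_force (N) it stops when the force on the tool has changed by that much, and returns True; else False.
- set_joints(angles): joint-space move.
- let_go() and grab(newtons=None): open the fingers fully, or close them until they stop; newtons is the grip in N (None keeps the last).
- sleep(seconds).
- ik(position, orientation): joint angles nearest the present ones, or None.
- get_state(): the state.
- grab_frame(name): name is "scene" or "top"; returns a dict with "img" (480x640x3 uint8, red, green, blue), "fx", "fy", "cx", "cy" (pixels), "k1" (the pictures are not rectified: a ray, as slopes to the right and down, at radius r is drawn at 1 + k1 r^2 times it, then the intrinsics apply), "cam_to_world" (4x4, takes a point from camera to world coordinates). Camera axes: x right, y down, z forward; pixel columns grow to the right and rows downward; lengths in m; the calibration is good to about 2 mm. A picture is of the moment at which its call begins. There is no depth.
A pose or a line that the arm cannot do raises MotionError and nothing moves.
- sign_off(): hands the job in, once; it reports no verdict.
Trained networks look in the newest picture that a camera, given by its name, has taken for a name from the list of things; names that differ only in an ending like _2 or _b are one class to them, and where a whole thing is asked for, a point or a joint stands for the part that bears it (a point fixed in the world has none). Each returns a list of dicts, best first, with "score" (0 to 1); they miss things now and then, are a little off and sometimes report something else, mostly with a low value. They report only what shows in the picture. A call takes as long as a camera call.
- spot_in(camera, name): "centre" ([column, row] in pixels, amid what is visible of it).
- silhouettes(camera, name): "mask" (480x640 bool, what is visible of it) and "centre" ([column, row] in pixels, amid what is visible of it).
- tip_of(camera, name): "centre" ([column, row] in pixels: a listed point, or the origin of a listed thing).
The state is a dict: "clock": time; "q": joint angles; "joint_velocities": joint speeds; "tau": joint torques, N m; "position": TCP position; "eef_rot": TCP orientation; "contact_force": force on the tool from outside, world axes, zero at the start; "wrist_torque": the same for the moment, N m; "finger_gap": opening from 0.0 (shut) to 1.0 (fully open).
Only numpy, scipy, OpenCV 4.12 (cv2) and the standard library are available. Lean on these libraries where they do the work, as an engineer would, in place of code of your own. Each camera call takes 0.05 s, during which the arm holds its last target. There are 200 camera calls.

## Working session

There is one attempt and no reset: what is moved stays moved. The work goes in short steps, each a Python script; the robot and the scene stay as the last script left them, time stands still between calls to the robot, and variables do not carry over. Pictures are saved under pics/ and viewed, about 8 in all and at most 12, crops included, and the job is handed in when it is done.

```bash
mkdir -p pics
cat > h.py <<'E'
from cell import *
import numpy as np, cv2
def ray(f,px):
    u=np.array([(px[0]-f["cx"])/f["fx"],(px[1]-f["cy"])/f["fy"]]); s=u.copy()
    for _ in range(20): s=u/(1+f["k1"]*(s@s))
    T=np.array(f["cam_to_world"]); return T[:3,3],T[:3,:3]@np.array([s[0],s[1],1])
def atz(f,px,z):
    o,d=ray(f,px); return o+d*(z-o[2])/d[2]
def proj(f,p):
    T=np.array(f["cam_to_world"]); c=T[:3,:3].T@(np.array(p)-T[:3,3]); s=c[:2]/c[2]; s=s*(1+f["k1"]*(s@s))
    return [s[0]*f["fx"]+f["cx"],s[1]*f["fy"]+f["cy"]]
def save(f,n): cv2.imwrite("pics/"+n,cv2.cvtColor(f["img"],cv2.COLOR_RGB2BGR))
E
python3 - <<'E'
from h import *
np.set_printoptions(precision=4,suppress=True)
for c in("scene","top"):
    f=grab_frame(c); save(f,c+"1.png"); print(c,np.array(f["cam_to_world"])[:3,3])
    for n,z in(("hatch_press",.104),("hatch",.097),("lamp_cover",.095),("photometer",0),("light_cap",.095),("sample_bottle",0),("bowl",0),("iron_find",0)):
        for r in tip_of(c,n)[:2]: print(n,round(r["score"],2),np.round(r["centre"],1),atz(f,r["centre"],z))
s=get_state();print(s["clock"],s["position"],s["eef_rot"],s["contact_force"])
E
```

```text
scene [0.8158 0.474  0.9121]
hatch_press 0.83 [325.8 204.1] [ 0.5107 -0.0088  0.104 ]
hatch_press 0.27 [333.9 258.3] [0.5553 0.0943 0.104 ]
hatch 0.87 [285.1 208.9] [ 0.577 -0.04   0.097]
hatch 0.57 [353.5 260.9] [0.5267 0.1119 0.097 ]
lamp_cover 0.68 [312.9 268. ] [0.5929 0.0887 0.095 ]
photometer 0.67 [333.2 259.6] [0.5244 0.0472 0.    ]
light_cap 0.71 [355.1 260.1] [0.5228 0.111  0.095 ]
light_cap 0.67 [283.7 207.6] [ 0.5773 -0.045   0.095 ]
sample_bottle 0.95 [307.9 389.4] [0.6894 0.2414 0.    ]
bowl 0.97 [304.  162.3] [ 0.4567 -0.1875  0.    ]
iron_find 0.59 [394.7 376.5] [0.5503 0.2956 0.    ]
top [0.4741 0.0723 0.8681]
hatch_press 0.94 [361.1 259.4] [ 0.5144 -0.0115  0.104 ]
hatch 0.83 [374.9 224.7] [ 0.5735 -0.0363  0.097 ]
photometer 0.82 [323.3 257. ] [0.5245 0.0486 0.    ]
light_cap 0.59 [286.1 253.7] [0.5246 0.1138 0.095 ]
sample_bottle 0.83 [224.2 167.1] [0.698  0.2388 0.    ]
bowl 0.93 [451.9 291.3] [ 0.4601 -0.1922  0.    ]
iron_find 0.98 [198.2 243.3] [0.5508 0.2852 0.    ]
iron_find 0.31 [223.9 168. ] [0.6962 0.2394 0.    ]
0.9 [0.1572 0.5271 0.2313] [-2.5189 -1.8774 -0.    ] [-0.0447 -0.1786  0.0674]
```

View pics/top1.png

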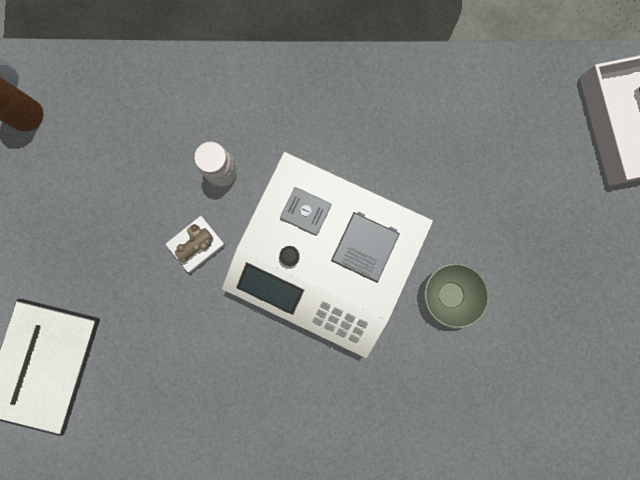

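View pics/scene1.png

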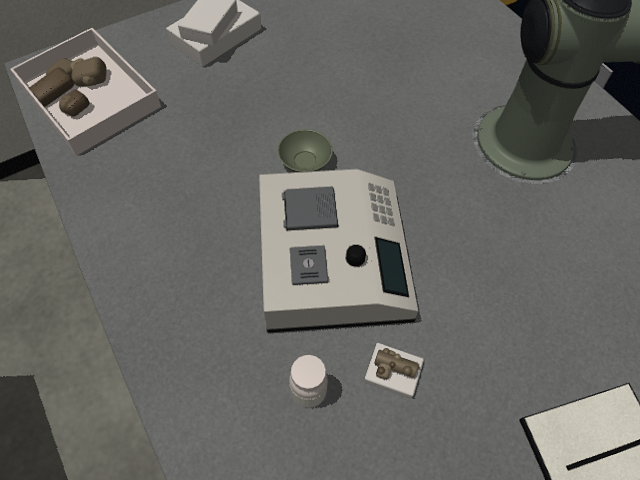

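The networks agree with the pictures. In the top view the ribbed hatch is at about (366,246) with its ribs at (361,259), and the lamp cover with the screw is at (306,210). The scene view matches, with ribs at about (326,204). Photometer yaw is about -24°, and hinge to ribs measures 68 mm against a nominal 72. Next I shut the fingers and go above the ribs, leaning the hand towards the front.

```bash
cat >> h.py <<'E'
from scipy.spatial.transform import Rotation as R
ox=np.array([.912,-.41,0]); ox/=np.linalg.norm(ox); oy=np.array([-ox[1],ox[0],0]); uz=np.array([0,0,1.])
P=np.array([.511,-.0095,.104]); a=np.radians(20)
tz=np.sin(a)*ox-np.cos(a)*uz; rot=R.from_matrix(np.c_[oy,np.cross(tz,oy),tz]).as_rotvec()
tcp0=P+.006*ox
clear=tcp0-.13*ox+.17*uz
E
python3 - <<'E'
from h import *
print(ik(clear,rot), ik(tcp0+.035*uz,rot))
grab(20); movep(clear,rot); move_l(tcp0+.03*uz,velocity=.15)
s=get_state(); print(s["clock"],s["position"],s["contact_force"],s["finger_gap"],tcp0)
for c in("scene","top"):
    f=grab_frame(c); u,v=map(int,proj(f,P)); print(c,u,v,proj(f,s["position"]))
    for r in tip_of(c,"hatch_press")[:2]: print(r["score"],r["centre"],atz(f,r["centre"],.104))
    im=cv2.circle(f["img"].copy(),(u,v),1,(255,0,0),-1)[v-80:v+80,u-100:u+100]
    f["img"]=cv2.resize(im,None,fx=3,fy=3); save(f,c+"2.png")
cv2.imwrite("pics/both2.png",cv2.resize(np.hstack([cv2.imread(f"pics/{c}2.png") for c in("scene","top")]),(800,320)))
E
```

```text
[ 0.03388689 -0.22092764 -0.72936631  0.74657098 -0.1513042   0.43224067] [-0.10247351  0.15855888 -0.76165688  0.31792772 -0.10780185  0.30190108]
5.0417 [ 0.51644742 -0.01175156  0.13449465] [ 0.56254739  0.3320295  -0.91474885] -0.0012053934250068291 [ 0.51647243 -0.01196019  0.104     ]
scene 325 203 [np.float64(322.4971014403719), np.float64(194.12624786801223)]
top 359 261 [np.float64(363.34216474097934), np.float64(257.1285530453877)]
0.71 [361.0, 258.7] [ 0.51559284 -0.01131526  0.104     ]
```

View pics/both2.png

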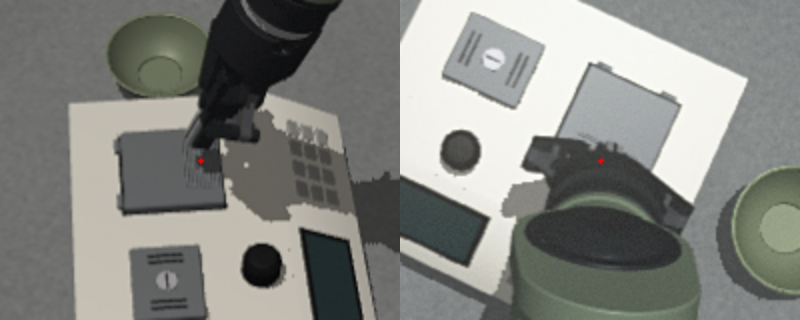

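Clear view. In the scene crop the closed fingertips hang just over the ribs at (200,150), and the red mark sits on the ribs, away from the lamp cover and the cap. Now I press once to the stop and retreat up and forward straight away.

Run:
```python
from h import *
f0=np.array(get_state()["contact_force"])
t=tcp0.copy(); t[2]=.096
hit=move_l(t,velocity=.025,until_force=8)
s=get_state()
for v in(.4,.25,.15):
    try: move_l(clear,velocity=v); break
    except MotionError as e: print(v,e)
s2=get_state(); print(hit,s["clock"],s["position"],np.array(s["contact_force"])-f0,v,s2["clock"],s2["position"])
sleep(2.5)
for c in("scene","top"):
    f=grab_frame(c); u,v=map(int,proj(f,P+.03*ox)); save(f,c+"3.png")
    for r in tip_of(c,"hatch_press")[:2]: print(c,r)
    for r in tip_of(c,"hatch")[:1]: print(c,r)
th=1.35
print(proj(grab_frame("scene"),P+ox*.072-.007*uz+ (-ox*np.cos(th)+uz*np.sin(th))*.072+.007*(ox*np.sin(th)+uz*np.cos(th))))
print(get_state()["clock"],get_state()["contact_force"])
```

```text
True 6.4417 [ 0.51610369 -0.01181962  0.10077626] [-2.42938166 -0.02560168  7.44863039] 0.4 7.1333 [0.39826991 0.04144404 0.27411226]
scene {'centre': [284.1, 184.2], 'score': 0.92}
scene {'centre': [286.7, 207.4], 'score': 0.97}
top {'centre': [379.2, 222.1], 'score': 0.94}
top {'centre': [376.7, 224.8], 'score': 0.64}
[np.float64(289.14717950151527), np.float64(184.53985526883986)]
9.9833 [-0.52460426  0.16830945 -0.08088801]
```

View pics/scene3.png

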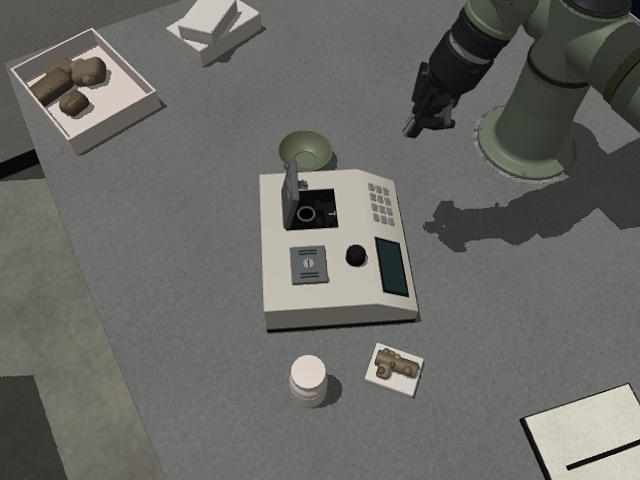

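The hatch stands nearly upright at about (291,195), with the port open at (315,210). The other things haven't moved, and the arm is clear at (425,110). I'll wait, check again that it stays open and then hand in.

Run:
```python
from h import *
sleep(1.5)
A=[];b=[];ok=True
for c in("scene","top"):
    f=grab_frame(c); old=cv2.cvtColor(cv2.imread(f"pics/{c}3.png"),cv2.COLOR_BGR2RGB)
    d=(cv2.absdiff(f["img"],old).max(2)>50).sum(); ok&=d<100
    px=tip_of(c,"hatch_press")[0]["centre"]; o,r=ray(f,px); r/=np.linalg.norm(r); M=np.eye(3)-np.outer(r,r); A.append(M);b.append(M@o)
    print(c,"changed px",d,px)
    for n,z in(("light_cap",.095),("sample_bottle",0),("bowl",0),("iron_find",0)):
        for q in tip_of(c,n)[:1]: print(n,atz(f,q["centre"],z).round(3))
X=np.linalg.solve(sum(A),sum(b)); H=P+.072*ox-.007*uz; w=X-H
th=np.arctan2(w[2],-w@ox)+np.arctan2(.007,.072)*-1
print("press pt",X,"angle",th, get_state()["clock"])
if ok and th>1.15: sign_off(); print("signed off")
```

```text
scene changed px 0 [287.9, 183.1]
light_cap [0.524 0.112 0.095]
sample_bottle [0.683 0.244 0.   ]
bowl [ 0.451 -0.188  0.   ]
iron_find [0.549 0.292 0.   ]
top changed px 0 [380.8, 220.3]
light_cap [0.527 0.11  0.095]
sample_bottle [0.688 0.24  0.   ]
bowl [ 0.457 -0.192  0.   ]
iron_find [0.55  0.283 0.   ]
press pt [ 0.57057106 -0.03473993  0.17461301] angle 1.379871098701242 12.0833
the job is handed in; nothing more can be done
signed off
```

The hatch is open and the job is handed in. I pressed the ribbed front edge once with the shut fingertips, about 7.5 N vertically, enough to reach the latch stop. Then I drew the hand up and forward at once, and the hatch swung up by itself.

**Last checks:**
- **Hatch angle:** I measured about 1.38 rad from the two cameras, which matches the full 1.35 within measuring error.
- **Stays open:** Pictures from both cameras 1.5 s or more apart showed no change.
- **Things around it:** The cap, bottle, bowl and iron find were within 10 mm or so of where they were measured at the start. That is about the networks' scatter, and the pictures show nothing disturbed.
- **Arm:** It stood clear and touched nothing. The clock read about 12 s at hand-in.

**Disagreement:** The hinge-to-ribs distance first measured 68 mm instead of 72 mm. I corrected for this before pressing, and no check failed.

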